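Slide the punching board home under the punch guide

TASK

Push the thinner of the two white punching boards flat along the bench and in under the low beam of the punch guide, long way in, until its far edge lies square and fully home against the guide's stop bar, then move away. Only push it with the fingertips: do not lift, tip or carry it, and leave the thick board and everything else on the bench where it is.

Things in the scene. Friction and masses are not known exactly. Their poses are not given: they have to be found in the camera images.
- board: The thin punching board, to be pushed: loose white plastic slab, 120 mm long (its x), 90 wide (its y), 14 thick, 0.14 to 0.28 kg, flat on the bench. Too wide to grip; either end may go in first. Origin: centre of its underside. It starts before the guide, left or right of the lane, its length within 15 degrees of the robot's x axis: push it sideways into the lane, then forward.
- thick_board: A second white plastic slab of the same outline, 120 x 90 mm, but 26 mm thick: too thick for the guide. It lies on the other side of the lane. Leave it. Origin: centre of its underside.
- guide: Steel punch guide, fixed. Origin: on the bench under its beam's centre; x points along the lane in the push direction (away from the robot, within 7 degrees), y left, z up. Beam: 50 mm along x, 160 along y, underside 19 and top 32 mm above the bench (screw heads to 37). With the board home its origin is at this origin, and its near end sticks out 35 mm before the beam.
- stop (a point): Middle of the stop bar's near face, 8 mm above the bench, 60 mm along x from the guide's origin. The stop bar is 16 mm high and closes the lane's far end.
- mouth (a point): Middle of the lane's mouth, at bench height, 45 mm before the guide's origin along its x. The lane is 100 mm wide between side blocks (19 mm high, 24 mm thick, from x = -25 mm, beside and beyond the beam); splayed lead-ins, 19 mm high, from the side blocks to the mouth open it to 123 mm, and reach 72 mm either side of the middle.
- cork_block: Loose cork block 150 x 70 mm, 80 mm high, left of the guide. Bystander. Origin: centre of its underside.
- tin: Loose tin, 66 mm across, 75 mm high, standing to the right of the guide. Bystander. Origin: centre of its underside.
- punch: Loose steel hole punch standing upright just left of the guide, 22 mm across, 80 mm high. Bystander. Origin: centre of its underside.
- bobbin: Loose wooden bobbin standing just right of the guide, 48 mm across, 50 mm high. Bystander. Origin: centre of its underside.
- mallet: Loose wooden mallet lying at the far left, about 255 mm long, head 55 mm high. Bystander. Origin on the bench near its middle.
- awl: Loose awl with a wooden handle lying at the far right, about 160 mm long. Bystander. Origin on the bench near its middle.
Not all that is in view belongs to the job. Leave any blue or red look-alike of the board alone.

How it is judged:
At the end, for the whole second after the job is handed in: The thin board lies flat and at rest under the beam, its far edge within 4 mm of the stop bar, within 8 mm of the middle of the lane and within about 3.4 degrees of square (x of board in the frame of guide between -0.004 and 0.004 m and y of board in the frame of guide between -0.008 and 0.008 m and height (world z) of board below 0.003 m and angle between board's own z axis and vertical below 0.03 rad and angle between the x axis of board and the x axis of guide, either way round below 0.06 rad and linear speed of board below 0.01 m/s); the robot touches nothing.
It fails at once if the thin board is lifted off the bench (more than 6 mm) (height (world z) of board above 0.006 m).
It fails at once if the thin board is tipped (more than about 6 degrees) (angle between board's own z axis and vertical above 0.1 rad).
It fails at once if the thick board or another loose thing on the bench is moved more than 20 mm (distance of any of thick_board, cork_block, tin, punch, bobbin, mallet, awl from where it was at the start of the episode above 0.02 m).
It also fails if it takes over 61 s, if anything falls off the work surface, if the arm or the gripper's body presses on something with over 40 N, if the wrist force passes 120 N, or if a joint passes its speed limit or range.

ROBOT

A 6-joint arm with a two-finger parallel gripper is mounted at the origin on the work surface. World frame = base frame: x ahead of the robot, y to its left, z up, the work surface at z = 0. Lengths are in m, angles in rad, forces in N, time in s.
With the tool pointing down it reaches from about 0.275 to 0.75 m from the base axis. Payload 10.2 kg.
Tool frame: the origin (TCP) lies midway between the tips of the shut fingers; the grasp point (between the pads) lies 19 mm behind it (env.hold_point_z is the distance from the TCP to the grasp point, in m); z points along the fingers, y is the line along which they close (so a half turn about z gives the same grasp; the last joint's range is limited). The gripper opens to 85 mm and grips with 20 to 120 N. Pads are 22 mm wide; open, the fingers measure 114 mm over their backs; the gripper's body (76 mm by 85 mm) begins 54 mm behind the grasp point. The pads swing forward as they close: fully open they stand 13 mm farther back than shut.
Start: joints at [-1.448, 0.313, 1.498, -0, 1.331, -0.223], TCP at [0.178, -0.494, 0.231] pointing down, gripper open.
Joint ranges: [-2.94, 2.94], [-0.97, 2.17], [0.19, 2.56], [-1.23, 4.37], [0.02, 3.11], [-2.88, 2.88]. Speed limits (rad/s): [2.39, 2.39, 3.01, 3.14, 3.14, 3.14].

INTERFACE

Orientations are given as a unit quaternion [x, y, z, w].
In Python, from bench import env, kinematics, monitor, eyes, job gives the robot as it stands. The module is installed in compiled form; this text tells all that it offers. Calls block until the motion is done:
- env.reach(position, orientation): joint-space move of the TCP to a pose.
- env.movel(position, velocity=0.15, frame=None, guard=None): straight line of the TCP; frame=None keeps the orientation; velocity is the mean speed in m/s. With guard (N) it stops when the force on the tool has changed by that much, and returns True; else False.
- env.set_joints(angles): joint-space move.
- env.release() and env.close_gripper(effort=None): open the fingers fully, or close them until they stop; effort is the grip in N (None keeps the last).
- env.hold(seconds).
- kinematics.ik(position, orientation): joint angles nearest the present ones, or None.
- monitor.sense(): the state.
- eyes.grab_frame(name): name is "scene" or "top" or "wrist"; returns a dict with "frame" (400x640x3 uint8, red, green, blue), "mtx" (3x3 intrinsics, pixels), "k1" (the pictures are not rectified: a ray, as slopes to the right and down, at radius r is drawn at 1 + k1 r^2 times it, then the intrinsics apply), "view" (4x4, takes a point from world to camera coordinates). Camera axes: x right, y down, z forward; pixel columns grow to the right and rows downward; lengths in m; the calibration is good to about 2 mm. A picture is of the moment at which its call begins. There is no depth.
A pose or a line that the arm cannot do raises env.MotionError and nothing moves.
- job.hand_in(): hands the job in; it is judged then, once.
The state is a dict: "clock": time; "joints": joint angles; "qvel": joint speeds; "joint_efforts": joint torques, N m; "position": TCP position; "ee_rot": TCP orientation; "contact_force": force on the tool from outside, world axes, zero at the start; "ft_torque": the same for the moment, N m; "finger_gap": opening from 0.0 (shut) to 1.0 (fully open); "gripper_force": force on a finger pad.
Only numpy, scipy, OpenCV 4.12 (cv2) and the standard library are available. Lean on these libraries where they do the work, as an engineer would, in place of code of your own. Each camera call takes 0.05 s, during which the arm holds its last target. There are 200 camera calls.

## Working session

There is one attempt and no reset: what is moved stays moved. The work goes in short steps, each a Python script; the robot and the scene stay as the last script left them, time stands still between calls to the robot, and variables do not carry over. Pictures are saved under pics/ and viewed, at most 10 in all, crops included, and the job is handed in when it is done.

```bash
mkdir -p pics
cat > h.py <<'E'
import numpy as np, cv2
from bench import env, kinematics, monitor, eyes, job
def snap(n,fn=None):
    f=eyes.grab_frame(n)
    if fn: cv2.imwrite('pics/'+fn,cv2.cvtColor(f['frame'],cv2.COLOR_RGB2BGR))
    return f
def ray(f,uv):
    uv=np.asarray(uv,float).reshape(-1,1,2)
    n=cv2.undistortPoints(uv,np.array(f['mtx'],float),np.array([f['k1'],0,0,0.])).reshape(-1,2)
    V=np.array(f['view']);R=V[:3,:3];c=-R.T@V[:3,3]
    return c,np.c_[n,np.ones(len(n))]@R
def toz(f,uv,z):
    c,d=ray(f,uv); return c+d*((z-c[2])/d[:,2])[:,None]
def proj(f,p):
    V=np.array(f['view']);q=np.asarray(p,float).reshape(-1,3)
    return cv2.projectPoints(q,cv2.Rodrigues(V[:3,:3])[0],V[:3,3],np.array(f['mtx'],float),np.array([f['k1'],0,0,0.]))[0].reshape(-1,2)
E
python3 - <<'E'
from h import *
for n in('top','scene'):
    f=snap(n,n+'1.png'); c,_=ray(f,[[0,0]]); print(n,c,f['k1'],np.array(f['mtx'])[0,0])
print(monitor.sense())
E
```

```text
top [0.22810671 0.01925728 1.43609613] 0.0022053877822242438 419.3559317303695
scene [ 1.15080301 -0.29913732  1.03958041] -0.05654467372008854 435.6184053602343
{'clock': 0.1, 'joints': array([-1.44841038e+00,  3.13392216e-01,  1.49831372e+00,  3.53975919e-05,
        1.33103114e+00, -2.23404587e-01]), 'qvel': array([-0.00097017, -0.00176643, -0.0012738 , -0.00013472, -0.00021144,
        0.00048665]), 'joint_efforts': array([ 1.94071596e-03, -4.12901330e+01, -2.60138154e+01, -1.54881363e-04,
        3.07903756e-03, -1.26908489e-05]), 'position': array([ 0.17791127, -0.49370434,  0.23081109]), 'ee_rot': array([ 9.85091372e-01,  1.72030987e-01,  4.60580059e-05, -5.70616019e-04]), 'contact_force': array([-0.63598242,  0.63120012,  0.94161843]), 'ft_torque': array([ 0.02001286, -0.06842831, -0.03868668]), 'gripper_force': 0.0, 'finger_gap': 0.9984693538486716}
```

View pics/top1.png

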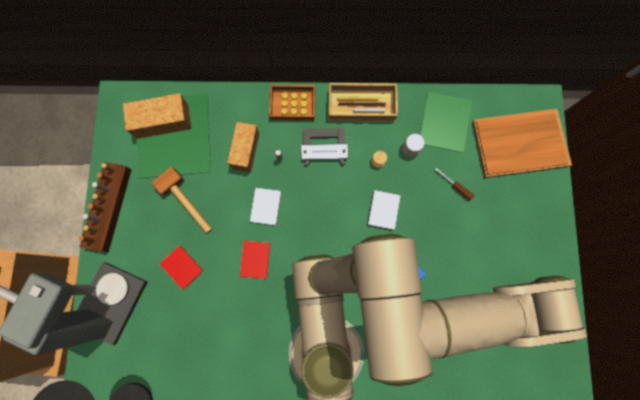

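View pics/scene1.png

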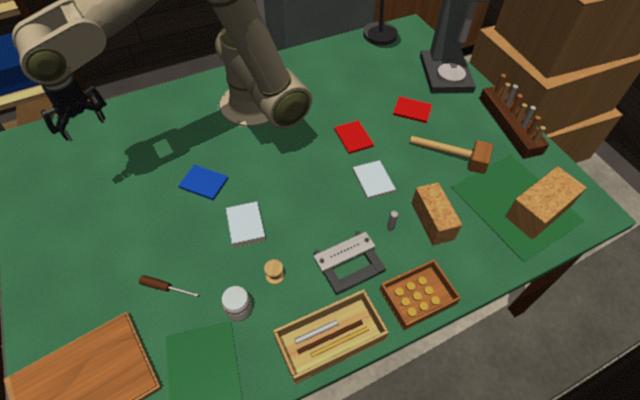

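The top view shows white boards at (265,206) and (384,210), and the guide beam at (324,152). In the scene view they are at (375,178) and (245,222). The right-hand one shows a side face, so it looks like the thick board. Next I'll measure them.

```bash
cat >> h.py <<'E'
def white(f,lo=150,amin=150):
    im=f['frame'];hsv=cv2.cvtColor(im,cv2.COLOR_RGB2HSV)
    m=((hsv[...,2]>lo)&(hsv[...,1]<50)).astype(np.uint8)
    cs,_=cv2.findContours(m,cv2.RETR_EXTERNAL,cv2.CHAIN_APPROX_NONE)
    return [c.reshape(-1,2) for c in cs if cv2.contourArea(c)>amin]
def rect(f,c,z):
    p=toz(f,c,z)[:,:2]
    (cx,cy),(w,h),a=cv2.minAreaRect((p*1000).astype(np.float32))
    if w<h: w,h,a=h,w,a+90
    return np.array([cx,cy])/1000,(w,h),(a+90)%180-90
E
python3 - <<'E'
from h import *
for n in('top','scene'):
    f=snap(n)
    for c in white(f):
        print(n,c.mean(0).round(),len(c),[ (np.round(r[0],4),np.round(r[1],1),round(r[2],1)) for r in (rect(f,c,z) for z in(.014,.026,.032))])
E
```

```text
top [111. 288.] 93 [(array([0.1998, 0.7175]), array([102.1,  96.1]), 56.6), (array([0.2001, 0.7116]), array([101.2,  95.2]), 56.6), (array([0.2002, 0.7086]), array([100.8,  94.8]), 56.6)]
top [384. 209.] 117 [(array([ 0.4762, -0.1947]), array([123.1,  92.7]), -10.6), (array([ 0.4741, -0.1929]), array([122.1,  92. ]), -10.6), (array([ 0.473, -0.192]), array([121.6,  91.6]), -10.6)]
top [265. 206.] 114 [(array([0.4833, 0.2158]), array([122.4,  93.2]), -6.9), (array([0.4811, 0.2141]), array([121.4,  92.4]), -6.9), (array([0.4801, 0.2133]), array([120.9,  92. ]), -6.9)]
top [324. 151.] 115 [(array([0.6822, 0.0144]), array([162.9,  51.6]), -89.4), (array([0.6783, 0.0144]), array([161.6,  51.1]), -89.4), (array([0.6764, 0.0145]), array([160.9,  50.9]), -89.4)]
top [415. 142.] 50 [(array([ 0.7208, -0.3072]), array([63.8, 63. ]), -89.4), (array([ 0.7166, -0.3044]), array([63.2, 62.4]), -89.4), (array([ 0.7146, -0.303 ]), array([63. , 62.2]), -89.4)]
scene [352. 384.] 151 [(array([ 0.9774, -0.1273]), array([102.4,  32.8]), -87.6), (array([ 0.9794, -0.1293]), array([101.2,  32.4]), -87.6), (ar
[... 508 characters left out ...]
]), -87.9), (array([0.6726, 0.0131]), array([159.7,  49.2]), -87.9), (array([0.6755, 0.0113]), array([158.8,  48.9]), -87.9)]
scene [244. 222.] 131 [(array([ 0.4655, -0.1942]), array([122.8,  92.2]), -10.5), (array([ 0.4735, -0.1954]), array([121.4,  91.1]), -10.5), (array([ 0.4775, -0.1961]), array([120.7,  90.6]), -10.5)]
scene [374. 178.] 110 [(array([0.4828, 0.2119]), array([121.1,  90.9]), -6.9), (array([0.4906, 0.206 ]), array([119.7,  89.8]), -6.9), (array([0.4945, 0.203 ]), array([119. ,  89.3]), -6.9)]
scene [452.  72.] 65 [(array([0.1633, 0.7324]), array([99.6, 88.9]), 65.9), (array([0.1749, 0.7204]), array([98.4, 87.9]), 66.0), (array([0.1807, 0.7143]), array([97.9, 87.3]), 65.9)]
```

The two views agree on the left board at z=14 mm, so it is the thin one: (0.483, 0.214), yaw −7°. The right board agrees at 26 mm. Next is a closer look with the wrist camera at the guide's pose.

```bash
cat >> h.py <<'E'
def q(deg): t=np.radians(deg)/2; return np.array([np.cos(t),np.sin(t),0,0])
E
python3 - <<'E'
from h import *
for th in (-90,0,90):
    j=[kinematics.ik(p,q(th)) for p in ([.48,.3,.0],[.45,.0,.03],[.61,.01,.0])]
    print(th,[None if a is None else np.round(a,2) for a in j])
env.reach([.56,.06,.36],q(0))
f=snap('wrist','w1.png'); c,_=ray(f,[[0,0]]); print(c)
for cc in white(f,150,800):
    print(cc.mean(0).round(),len(cc),[(np.round(r[0],4),np.round(r[1],1),round(r[2],2)) for r in (rect(f,cc,z) for z in(.014,.032))])
s=monitor.sense();print(s['clock'],s['position'],s['joints'])
E
```

```text
-90 [array([ 0.35,  0.68,  1.59, -0.  ,  0.87, -2.79]), array([-0.26,  0.44,  1.93, -0.  ,  0.77,  2.88]), None]
0 [array([ 0.35,  0.68,  1.59, -0.  ,  0.87,  1.92]), array([-0.26,  0.44,  1.93, -0.  ,  0.77,  1.31]), array([-0.18,  0.75,  1.45, -0.  ,  0.94,  1.4 ])]
90 [array([ 0.35,  0.68,  1.59, -0.  ,  0.87,  0.35]), array([-0.26,  0.44,  1.93, -0.  ,  0.77, -0.26]), array([-0.18,  0.75,  1.45, -0.  ,  0.94, -0.18])]
[0.64238554 0.05865672 0.5022861 ]
[458. 200.] 217 [(array([ 0.4682, -0.2004]), array([124.7,  93.7]), -10.7), (array([ 0.4746, -0.1908]), array([120.1,  90.3]), -10.7)]
[233. 193.] 216 [(array([0.482 , 0.2127]), array([121.2,  90.8]), -6.26), (array([0.4879, 0.207 ]), array([116.8,  87.4]), -6.26)]
[348.  80.] 272 [(array([0.6751, 0.0105]), array([166.4,  53.2]), -87.72), (array([0.6738, 0.0122]), array([160.3,  51.2]), -87.72)]
[577.  57.] 141 [(array([ 0.7045, -0.3452]), array([69.1, 68.1]), 89.32), (array([ 0.7022, -0.3303]), array([66.6, 65.6]), 89.32)]
2.6833 [0.56005206 0.0593012  0.35983774] [-1.02453076e-01  3.52958702e-01  1.11504471e+00 -1.22192006e-04
  1.67386479e+00  1.46930815e+00]
```

View pics/w1.png

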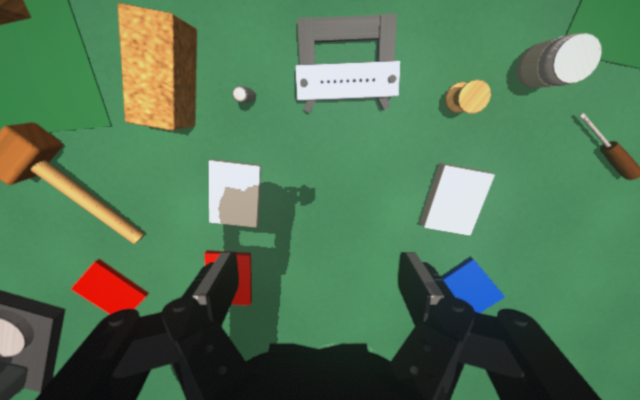

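The wrist view shows the thin board at (233,193) and the beam at (348,80). That puts the guide at (0.674, 0.0125) with yaw 2.2°, and the lane is clear between them. I'll push sideways with both open fingertips along the long edge, aligned to the guide.

```bash
cat >> h.py <<'E'
G=np.array([.674,.0125]); YAW=2.2
def W(s,t,z,g=None,yaw=None):
    a=np.radians(YAW if yaw is None else yaw); g=G if g is None else g
    p=g+s*np.array([np.cos(a),np.sin(a)])+t*np.array([-np.sin(a),np.cos(a)])
    return [p[0],p[1],z]
def L(p):
    a=np.radians(YAW); d=np.asarray(p)[:2]-G
    return np.array([d@[np.cos(a),np.sin(a)],d@[-np.sin(a),np.cos(a)]])
E
python3 - <<'E'
from h import *
Q=q(90+YAW)
env.reach(W(-.184,.302,.06),Q)
print(env.movel(W(-.184,.302,-.009),.06,guard=6), monitor.sense()['position'])
print(env.movel(W(-.184,.075,-.009),.06,guard=25))
s=monitor.sense();print(s['clock'],s['position'],L(s['position']),s['contact_force'])
f=snap('wrist','w2.png'); snap('scene','s2.png')
for n in('scene','top'):
  f=snap(n)
  for cc in white(f):
    r=rect(f,cc,.014)
    if r[0][0]<.6 and abs(r[0][1])<.3: print(n,L(r[0]).round(4),np.round(r[1],1),round(r[2]-YAW,2))
E
```

```text
False [ 0.47876967  0.30731556 -0.00862978]
False
9.3917 [ 0.48724677  0.08042205 -0.00898525] [-0.1840082   0.07504103] [-0.27163046  0.54750271  0.10135561]
scene [-0.2162 -0.1986] [122.5  92.2] -12.74
scene [-0.1756  0.016 ] [120.3  89.7] 0.21
top [-0.5964 -0.0027] [231.4  91.1] 77.74
top [-0.2057 -0.1995] [123.1  92.7] -12.84
top [-0.1749 -0.0003] [119.5  54.9] -1.51
```

View pics/s2.png

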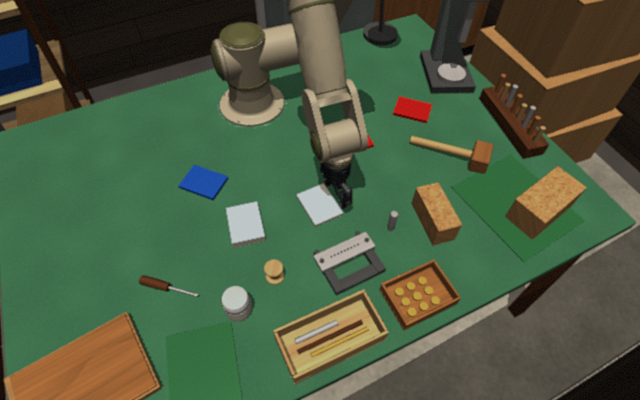

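The scene view shows the board in contact and square to the guide at (320,204), about 16 mm left of the lane's middle. I'll finish the sideways push, back off, then look down over both board and guide.

Run:
```python
from h import *
env.movel(W(-.184,.060,-.009),.05,guard=25)
env.movel(W(-.184,.085,-.009),.1)
env.movel(W(-.184,.085,.06),.15)
env.close_gripper(20)
env.reach(W(-.12,0.0,.33),q(YAW))
env.hold(.3)
f=snap('wrist','w3.png')
B=[]
for cc in white(f,140,800):
    for z in (.014,.026,.032):
        r=rect(f,cc,z); print(z,cc.mean(0).round(),r[0].round(4),L(r[0]).round(4),np.round(r[1],1),round(r[2]-YAW,2))
print(monitor.sense()['clock'])
```

```text
0.014 [434. 206.] [ 0.4683 -0.1994] [-0.2137 -0.2038] [125.   94.1] -12.59
0.026 [434. 206.] [ 0.4727 -0.1939] [-0.2091 -0.1985] [121.8  91.7] -12.59
0.032 [434. 206.] [ 0.4749 -0.1911] [-0.2068 -0.1958] [120.1  90.4] -12.59
0.014 [317. 186.] [0.4985 0.0071] [-0.1756  0.0014] [121.1  91.5] 0.04
0.026 [317. 186.] [0.5021 0.0072] [-0.172   0.0013] [117.9  89.1] 0.04
0.032 [317. 186.] [0.5039 0.0073] [-0.1702  0.0013] [116.3  87.9] 0.04
0.014 [317.  74.] [0.6753 0.0126] [0.0013 0.    ] [167.6  52.1] -89.99
0.026 [317.  74.] [0.6743 0.0125] [0.0003 0.    ] [163.2  50.8] -89.99
0.032 [317.  74.] [0.6738 0.0125] [-0.0002  0.    ] [161.   50.1] -89.99
0.014 [558.  58.] [ 0.7055 -0.3413] [ 0.0179 -0.3547] [70.  68.7] -89.45
0.026 [558.  58.] [ 0.7037 -0.332 ] [ 0.0164 -0.3454] [68.2 66.9] -89.45
0.032 [558.  58.] [ 0.7028 -0.3274] [ 0.0157 -0.3408] [67.3 66. ] -89.45
13.45
```

View pics/w3.png

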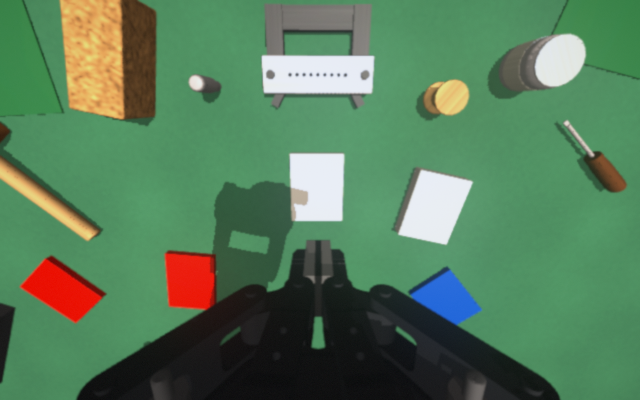

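The board is square and only 1.4 mm off the lane's middle (317,186), and the beam is at (317,74). I'll push forward with the shut fingertips.

Run:
```python
from h import *
Q=q(YAW)
env.reach(W(-.285,.0014,.06),Q)
print(env.movel(W(-.285,.0014,.005),.06,guard=6))
print(env.movel(W(-.155,.0014,.005),.05,guard=25))
s=monitor.sense();print(s['clock'],L(s['position']),s['contact_force'])
f=snap('wrist','w4.png')
for n in('wrist','scene'):
  f=snap(n)
  for cc in white(f,140,200):
    r=rect(f,cc,.014); print(n,cc.mean(0).round(),L(r[0]).round(4),np.round(r[1],1),round(r[2]-YAW,2))
```

```text
False
False
18.475 [-0.15501969  0.00141237] [-1.16734535  0.40434321 -1.2683618 ]
wrist [615. 360.] [-0.2148 -0.1812] [82.4 47.3] 1.71
wrist [315. 114.] [-0.0889  0.0018] [110.   89.5] 0.01
scene [404. 355.] [0.3051 0.0239] [571.6  36.1] -92.1
scene [234. 298.] [-0.0147 -0.3086] [68.2 60.2] -22.33
scene [338. 239.] [-0.0628  0.0047] [162.3 161.9] -0.11
scene [244. 222.] [-0.2165 -0.1987] [123.3  92.2] -12.91
scene [452.  72.] [-0.48    0.7371] [101.3  94. ] 53.61
```

View pics/w4.png

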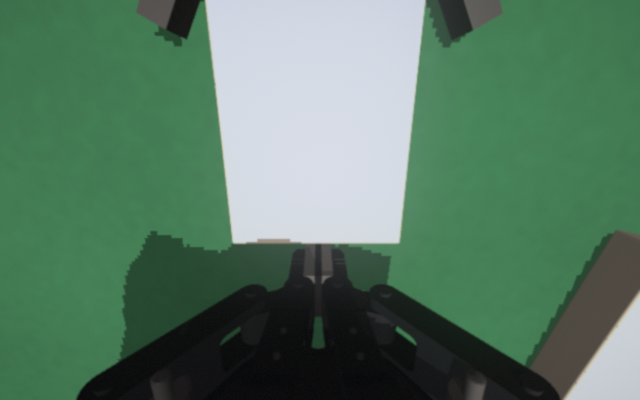

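The board is straight and centred, entering between the lead-ins at (175,15) and (465,15). I'll push on until it meets the stop.

Run:
```python
from h import *
print(env.movel(W(-.085,.0014,.005),.05,guard=20))
print(env.movel(W(-.055,.0014,.005),.015,guard=15))
s=monitor.sense();print(s['clock'],L(s['position']),s['contact_force'])
env.hold(.3)
env.movel(W(-.13,.0014,.005),.1); env.movel(W(-.13,.0014,.1),.15)
env.reach(W(-.10,0,.3),q(YAW)); env.hold(.3)
f=snap('wrist','w5.png')
c=[c for c in white(f,140,800) if abs(L(rect(f,c,.014)[0])[1])<.05]
for cc in c: r=rect(f,cc,.014); print(cc.min(0),cc.max(0),L(r[0]).round(4),np.round(r[1],1))
# near edge of board from contour bottom
cc=max(c,key=len); p=np.array([L(x) for x in toz(f,cc,.014)]); k=p[(p[:,0]<-.035)&(p[:,0]>-.08)]
print('near edge',k[:,0].min(),'lat',k[:,1].min(),k[:,1].max())
e=k[(np.abs(k[:,1])<.038)]; print(np.polyfit(e[:,1],e[:,0],1), monitor.sense()['clock'])
```

```text
False
True
21.2917 [-0.07087625  0.00156282] [ 0.20735204 -0.75585294 -0.21569782]
[258  41] [377 132] [-0.0004  0.0001] [168.1 119.9]
near edge -0.06037947208251735 lat -0.04396263493404842 0.047405975487272455
[-2.11598010e-05 -6.03644455e-02] 24.2833
```

View pics/w5.png

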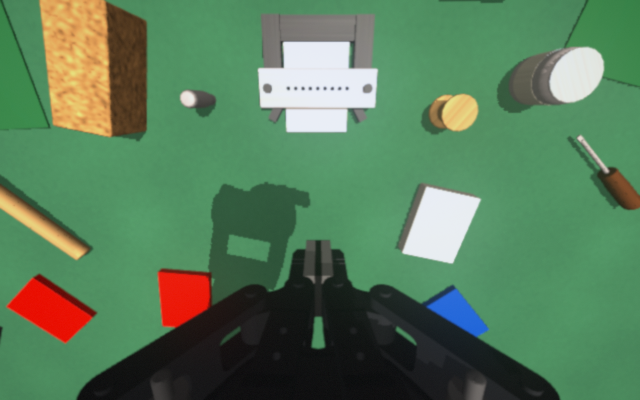

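The board lies under the beam with its far edge on the stop bar at row 41. Its near edge is at −60.4 mm against −60 expected, square, and about 2 mm off the middle. The bystanders look undisturbed.

```bash
python3 -c "
from h import *
print(job.hand_in())"
```

```text
the job is handed in; nothing more can be done
None
```

The thin board is pushed home against the stop bar, square and about 2 mm off the lane's middle by the last wrist picture; the arm is clear and the job is handed in, but no verdict came back.

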